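Sort the bench leftovers into their trays

TASK

Tidy the bench: lay the orange-handled screwdriver flat in the grey metal tool tray and the red-and-white marker flat in the yellow pen tray, and stand the black-capped vial upright in the blue tray with the black floor and the white-capped vial upright in the blue tray with the white floor. The vials at the back of the bench are not part of the job. Let go of everything, and leave the red pipette bulb and the tape roll where they are.

Things in the scene. Friction and masses are not known exactly. Their poses are not given: they have to be found in the camera images.
- screwdriver: loose screwdriver lying on the bench, 172 mm long, 55 g; orange handle 20 mm thick (graspable 16 mm wide, 18 mm high) and thin steel blade about 4 mm thick at 8 to 12 mm height. Origin: middle of its length, at its underside. x axis along its length: the handle runs from x = -86 to -6 mm, the blade from -6 to +86 mm. It balances within the handle, so grip it across the handle about 30 mm from the origin (x = -30 mm)
- marker: loose marker pen lying on the bench, white barrel with red cap, 135 mm long, 17 mm wide, 16 mm high, 20 g. Origin: middle of its length, at its underside as it lies at the start. y axis along its length; grip it across the middle
- black_cap_vial: loose small glass sample vial standing upright among the trays (not one of the similar vials at the back left of the bench), tan contents, black screw cap; body 27 mm diameter up to 39 mm, cap 23 mm diameter from 39 to 57 mm height, 30 g. Origin: centre of its underside, z axis up through the cap
- white_cap_vial: loose small glass sample vial standing upright among the trays (not one at the back left of the bench), purple contents, white screw cap; same sizes as the black-capped one. Origin: centre of its underside, z axis up through the cap
- tool_tray: fixed shallow tray of grey metal, 60 x 204 mm outside, 52 x 196 mm inside, floor 4 mm and walls 14 mm above the bench; the middle 120 mm of both long walls is cut away down to the floor for the fingers. Origin: centre of its underside; y axis along its length, z up
- pen_tray: fixed shallow tray of yellow plastic, 60 x 168 mm outside, 52 x 160 mm inside, floor 4 mm and walls 14 mm above the bench; the middle 84 mm of both long walls is cut away down to the floor for the fingers. Origin: centre of its underside; y axis along its length, z up
- black_lined_tray: fixed square blue tray with a black floor, 56 x 56 mm outside, 46 x 46 mm inside, floor 5 mm and walls 20 mm above the bench. Origin: centre of its underside; x and y along its sides, z up
- white_lined_tray: fixed square blue tray with a white floor, same sizes as the black-floored one. Origin: centre of its underside; x and y along its sides, z up
- pipette_bulb: red rubber pipette bulb lying to the left of the work, 81 x 41 x 41 mm; not to be moved. Origin: centre of its underside
- tape_roll: roll of cream tape lying flat to the far left of the work, 104 mm across, 25 mm high; not to be moved. Origin: centre of its underside

How it is judged:
At the end, for the whole second after the job is handed in: Screwdriver flat and wholly inside the grey metal tray, marker likewise in the yellow tray; black-capped vial upright (within 0.1 rad) on the floor of the black-floored tray, white-capped vial on that of the white-floored tray; all released and at rest (x of screwdriver in the frame of tool_tray between -0.028 and 0.028 m and y of screwdriver in the frame of tool_tray between -0.016 and 0.016 m and z of screwdriver in the frame of tool_tray between 0 and 0.026 m and angle between the x axis of screwdriver and the y axis of tool_tray, either way round below 0.3 rad and angle between screwdriver's own x axis and vertical between 1.45 and 1.69 rad and linear speed of each of screwdriver, marker, black_cap_vial, white_cap_vial below 0.02 m/s and x of marker in the frame of pen_tray between -0.028 and 0.028 m and y of marker in the frame of pen_tray between -0.016 and 0.016 m and z of marker in the frame of pen_tray between 0 and 0.026 m and angle between the y axis of marker and the y axis of pen_tray, either way round below 0.3 rad and angle between marker's own y axis and vertical between 1.45 and 1.69 rad and x of black_cap_vial in the frame of black_lined_tray between -0.013 and 0.013 m and y of black_cap_vial in the frame of black_lined_tray between -0.013 and 0.013 m and z of black_cap_vial in the frame of black_lined_tray between 0.002 and 0.009 m and angle between each of black_cap_vial, white_cap_vial's own z axis and vertical below 0.1 rad and x of white_cap_vial in the frame of white_lined_tray between -0.013 and 0.013 m and y of white_cap_vial in the frame of white_lined_tray between -0.013 and 0.013 m and z of white_cap_vial in the frame of white_lined_tray between 0.002 and 0.009 m); the robot touches nothing.
It fails at once if the pipette bulb is pushed more than 30 mm (distance of pipette_bulb from where it was at the start of the episode above 0.03 m).
It fails at once if the tape roll is pushed more than 30 mm (distance of tape_roll from where it was at the start of the episode above 0.03 m).
It also fails if it takes over 96 s, if anything falls off the work surface, if the arm or the gripper's body presses on something with over 40 N, if the wrist force passes 120 N, or if a joint passes its speed limit or range.

ROBOT

A 6-joint arm with a two-finger parallel gripper is mounted at the origin on a cart in front of the work surface, level with it; the furniture and walls round the work are solid. World frame = base frame: x ahead of the robot, y to its left, z up, the work surface at z = 0. Lengths are in m, angles in rad, forces in N, time in s.
With the tool pointing down it reaches from about 0.35 to 0.725 m from the base axis. Payload 4.3 kg.
Tool frame: the origin (TCP) lies at the very end of the fingers, on their centre line; the grasp point (between the pads) lies 19 mm behind it; z points along the fingers, y is the line along which they close (so a half turn about z gives the same grasp; the last joint's range is limited). The gripper opens to 85 mm and grips with 20 to 120 N. Pads are 22 mm wide; open, the fingers measure 114 mm over their backs; the gripper's body (76 mm by 85 mm) begins 54 mm behind the grasp point. The pads swing forward as they close: fully open they stand 13 mm farther back than shut.
Start: joints at [-1.344, 0.377, 0.081, 1.274, 0, 1.46], TCP at [0.19, -0.543, 0.199] pointing down, gripper open.
Joint ranges: [-2.72, 2.72], [-0.84, 1.66], [-1.02, 1.22], [-1.77, 2.12], [-1.37, 1.28], [-3.14, 3.14]. Speed limits (rad/s): [2.57, 2.57, 3.14, 3.14, 3.14, 3.14].

INTERFACE

Orientations are given as a unit quaternion [w, x, y, z].
In Python, from plant import get_obs, snapshot, close_job, find_in, outline_of, place_of gives the robot as it stands.
- The arm moves only by the shell command python3 -m pendant 'ROWS' [FORCE]. ROWS is text: rows parted by semicolons, each of 7 numbers parted by spaces: the shift along the tool's x, y, z in cm, then the turn, a rotation vector about the tool's x, y, z in rad, then the finger opening in cm, from 0 to 8.54. In form: x y z wx wy wz gripper; .... A call has 1 to 12 rows; each row shifts and turns the commanded pose from where the row before left it, along the tool's axes as they then stand; what a row does not reach is not made up. A row lasts 1/12 s, in which the tool goes at most 41.7 mm and 7.16 degrees, less where a joint would pass 70% of its speed; a pose out of reach is approached as far as the arm can. A call with a gripper value outside its range is refused whole. The fingers move at their own pace and stop on an object; FORCE is the grip in N (left out, the last holds). Time passes only in rows, so rows that do not move let the fingers close. It gives the time, the measured TCP pose, the force, the opening and the grip force at its end, in the units of the state.
- get_obs(): the state, without advancing time (a new reading comes with each control period).
- snapshot(name): name is "scene" or "top"; returns a dict with "image" (420x560x3 uint8, blue, green, red), "depth" (420x560 float32, m along the optical axis (not along the pixel's ray), 0 where there is no reading), "fx", "fy", "cx", "cy" (pixels), "R" (3x3) and "t" (3): a world point X has camera coordinates R X + t. Camera axes: x right, y down, z forward; pixel columns grow to the right and rows downward; lengths in m; the calibration is good to about 2 mm. A picture is of the moment at which its call begins.
- close_job(): hands the job in; it is judged then, once.
Trained networks look in the newest picture that a camera, given by its name, has taken for a name from the list of things; names that differ only in an ending like _2 or _b are one class to them, and where a whole thing is asked for, a point or a joint stands for the part that bears it (a point fixed in the world has none). Each returns a list of dicts, best first, with "confidence" (0 to 1); they miss things now and then, are a little off and sometimes report something else, mostly with a low value. They report only what shows in the picture. A call takes as long as a camera call.
- find_in(camera, thing): "extent" ([centre column, centre row, width, height] in pixels, round what is visible of it).
- outline_of(camera, thing): "pixels" (420x560 bool, what is visible of it) and "extent" ([centre column, centre row, width, height] in pixels, round what is visible of it).
- place_of(camera, thing): "centre" ([column, row] in pixels: a listed point, or the origin of a listed thing).
The state is a dict: "clock": time; "q": joint angles; "dq": joint speeds; "tau": joint torques, N m; "tool_pos": TCP position; "orientation": TCP orientation; "force": force on the tool from outside, world axes, zero at the start; "wrist_torque": the same for the moment, N m; "finger_gap": opening from 0.0 (shut) to 1.0 (fully open); "finger_force": force on a finger pad.
Only numpy, scipy, OpenCV 4.12 (cv2) and the standard library are available. Lean on these libraries where they do the work, as an engineer would, in place of code of your own. Each camera call takes 0.05 s, during which the arm holds its last target. There are 200 camera calls.

## Working session

There is one attempt and no reset: what is moved stays moved. The work goes in short steps, Python scripts to look and compute and a shell command to move; the robot and the scene stay as the last step left them, time stands still between calls to the robot, and variables do not carry over. Pictures are saved under pics/ and viewed, at most 14 in all, crops included, and the job is handed in when it is done.

```bash
mkdir -p pics; ls
cat > h.py <<'E'
import numpy as np, cv2
from plant import *
things=["screwdriver","marker","black_cap_vial","white_cap_vial","tool_tray","pen_tray","black_lined_tray","white_lined_tray","pipette_bulb","tape_roll"]
def ray(s,u,v,z):
    d=s["R"].T@np.array([(u-s["cx"])/s["fx"],(v-s["cy"])/s["fy"],1]); c=-s["R"].T@s["t"]
    return c+d*(z-c[2])/d[2]
def cloud(s,m):
    v,u=np.nonzero(m&(s["depth"]>0)); d=s["depth"][v,u]
    p=np.c_[(u-s["cx"])/s["fx"]*d,(v-s["cy"])/s["fy"]*d,d]
    return (p-s["t"])@s["R"]
E
python3 - <<'E'
from h import *
for c in ["scene","top"]:
    s=snapshot(c); cv2.imwrite(f"pics/{c}0.png",s["image"]); print(c,"cam",-s["R"].T@s["t"])
    for t in things:
        for o in outline_of(c,t)[:2]:
            p=cloud(s,o["pixels"]); 
            if len(p)<5: print(t,o["confidence"],o["extent"],"few"); continue
            zt=np.percentile(p[:,2],95); r=cv2.minAreaRect(p[:,:2].astype(np.float32)*1000)
            pl=place_of(c,t)[:1]
            print(t,round(o["confidence"],2),np.round(o["extent"]),len(p),"med",np.round(np.median(p,0),3),"ztop",round(zt,3),"rect",np.round(r[0]),np.round(r[1]),round(r[2]),"place",[np.round(ray(s,*q["centre"],0),3) for q in pl])
o=get_obs();print(o["clock"],o["tool_pos"],o["orientation"],o["finger_gap"])
E
```

```text
pics
scene cam [0.25031635 0.89706764 0.50156209]
screwdriver 0.46 [335. 275.  41.  42.] 475 med [0.432 0.33  0.013] ztop 0.015 rect [436. 318.] [134.  23.] 81 place [array([0.575, 0.31 , 0.   ])]
marker 0.65 [337. 275.  39.  44.] 445 med [0.431 0.329 0.013] ztop 0.015 rect [434. 317.] [134.  21.] 78 place [array([0.437, 0.311, 0.   ])]
marker 0.46 [313. 194.  50.  45.] 1247 med [0.575 0.074 0.004] ztop 0.012 rect [576.  65.] [ 64. 209.] 4 place [array([0.437, 0.311, 0.   ])]
black_cap_vial 0.74 [278. 189.  27.  25.] 356 med [0.663 0.084 0.01 ] ztop 0.019 rect [669.  93.] [56. 57.] 3 place [array([0.658, 0.158, 0.   ])]
black_cap_vial 0.63 [263. 194.  13.  27.] 293 med [0.657 0.174 0.033] ztop 0.056 rect [688. 117.] [ 24. 140.] 28 place [array([0.658, 0.158, 0.   ])]
white_cap_vial 0.68 [242. 214.  18.  34.] 393 med [0.656 0.259 0.029] ztop 0.056 rect [687. 209.] [ 31. 133.] 33 place [array([0.671, 0.253, 0.   ])]
white_cap_vial 0.41 [268. 248.  72.  25.] 413 med [0.604 0.309 0.014] ztop 0.019 rect [578. 303.] [ 39. 163.] 78 place [array([0.671, 0.253, 0.   ])]
tool_tray 0.57 [313. 1
[... 1770 characters left out ...]
ray 0.6 [394. 175.  28.  25.] 689 med [ 0.652 -0.004  0.007] ztop 0.021 rect [650.  -5.] [62. 57.] 87 place [array([0.653, 0.   , 0.   ])]
white_lined_tray 0.83 [352. 168.  27.  29.] 686 med [0.669 0.09  0.007] ztop 0.021 rect [668.  89.] [57. 56.] 2 place [array([0.671, 0.084, 0.   ])]
pipette_bulb 0.79 [191. 192.  37.  19.] 416 med [0.606 0.457 0.033] ztop 0.04 rect [605. 450.] [76. 39.] 68 place [array([0.606, 0.452, 0.   ])]
tape_roll 0.57 [230. 151.  49.  42.] 854 med [0.706 0.369 0.024] ztop 0.026 rect [703. 367.] [101. 100.] 0 place [array([0.699, 0.368, 0.   ])]
2.25 [ 0.19005288 -0.54275102  0.19862296] [5.65192852e-05 9.85856029e-01 1.67594407e-01 3.21422002e-05] 0.9944572628893864
```

```bash
python3 -c "
import cv2
a=cv2.imread('pics/top0.png')[120:320,150:450];cv2.imwrite('pics/topc.png',cv2.resize(a,None,fx=2.6,fy=2.6,interpolation=3))
a=cv2.imread('pics/scene0.png')[130:330,150:450];cv2.imwrite('pics/scenec.png',cv2.resize(a,None,fx=2.6,fy=2.6,interpolation=3))"
```

```text
(no output)
```

View pics/topc.png

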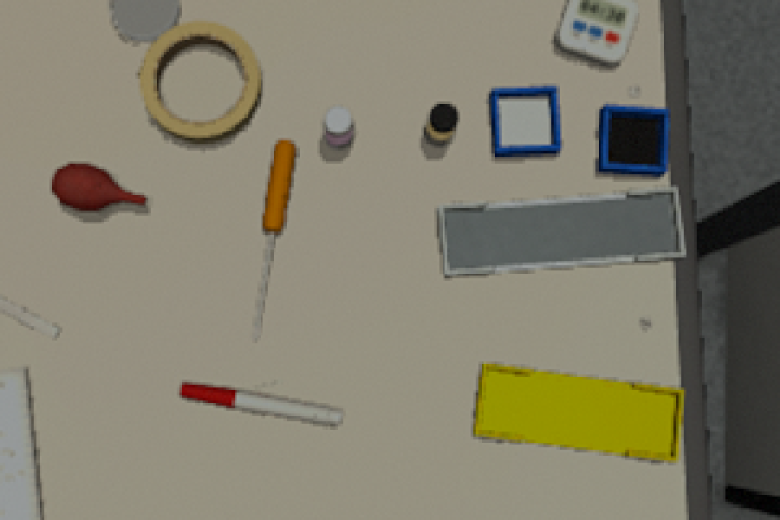

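View pics/scenec.png

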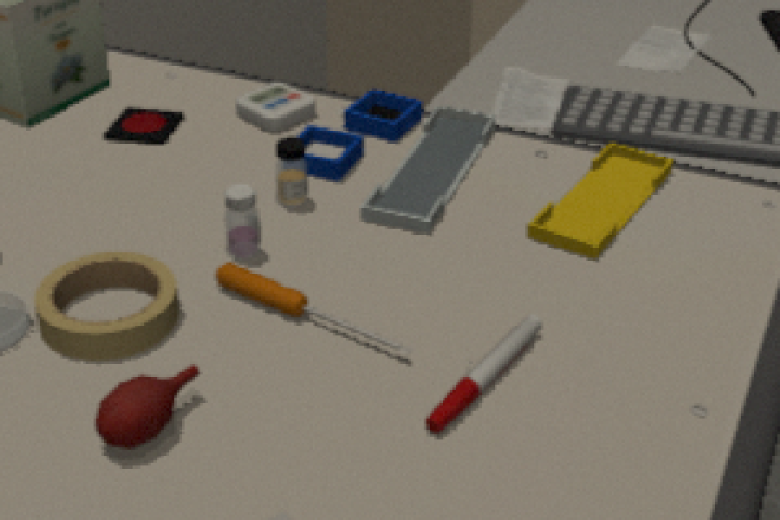

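The top crop shows the marker at crop (262,403), its red cap to the left. The screwdriver handle runs (286,142)-(274,232) with the tip at (256,340). The white-capped vial is at (339,125), the black-capped at (442,120), and the trays are at the right. The networks agree with this except for the screwdriver, so I'll segment that one by colour.

```bash
cat >> h.py <<'E'
def axis(p):
    c=np.median(p,0); u,sv,vt=np.linalg.svd((p-p.mean(0))[:,:2],full_matrices=False); d=vt[0]; a=(p[:,:2]-c[:2])@d
    mid=c[:2]+d*(np.percentile(a,1)+np.percentile(a,99))/2
    return np.round(mid,4),round(np.ptp(np.percentile(a,[1,99])),4),round(np.arctan2(d[1],d[0])%np.pi,3),round(np.percentile(p[:,2],90),3)
def yaw(o=None):
    o=o or get_obs(); w,x,y,z=o["orientation"]; return np.arctan2(2*(x*y+w*z),1-2*(y*y+z*z))
def go(x,y,z,psi):
    o=get_obs(); ps=yaw(o); d=np.array([x,y,z])-o["tool_pos"]; w=(ps-psi+np.pi)%(2*np.pi)-np.pi
    c,s=np.cos(ps),np.sin(ps)
    print("clock",round(o["clock"],2),"pos",np.round(o["tool_pos"],4),"yaw",round(ps,3),"q",np.round(o["q"],2),"gap",round(o["finger_gap"],3))
    print("  shift cm (no turn yet)",np.round(100*np.array([c*d[0]+s*d[1],s*d[0]-c*d[1],-d[2]]),2),"turn z",round(w,3),"| shift cm in final axes",np.round(100*np.array([np.cos(psi)*d[0]+np.sin(psi)*d[1],np.sin(psi)*d[0]-np.cos(psi)*d[1]]),2))
E
python3 - <<'E'
from h import *
for c in ["top","scene"]:
    s=snapshot(c); hsv=cv2.cvtColor(s["image"],cv2.COLOR_BGR2HSV); h,S,V=[hsv[...,i].astype(int) for i in range(3)]
    m=((h>8)&(h<18)&(S>180)&(V>90)); n,l,st,_=cv2.connectedComponentsWithStats(m.astype(np.uint8)); k=1+st[1:,4].argmax()
    print(c,"handle",axis(cloud(s,l==k)),st[k])
    for t in ["marker","tool_tray","pen_tray"]:
        o=outline_of(c,t)
        if o: print(t,axis(cloud(s,o[0]["pixels"])))
go(.431,.313,.1,np.pi/2)
E
```

```text
top handle (array([0.614 , 0.3003]), np.float64(0.0765), np.float64(2.995), np.float64(0.019)) [251 174  12  35 163]
marker (array([0.4298, 0.3108]), np.float64(0.1295), np.float64(1.387), np.float64(0.016))
tool_tray (array([0.5732, 0.062 ]), np.float64(0.2024), np.float64(1.63), np.float64(0.009))
pen_tray (array([0.4215, 0.0532]), np.float64(0.164), np.float64(1.435), np.float64(0.008))
scene handle (array([0.613 , 0.3066]), np.float64(0.0712), np.float64(2.998), np.float64(0.019)) [234 231  33  19 242]
marker (array([0.4303, 0.3226]), np.float64(0.1221), np.float64(1.395), np.float64(0.015))
tool_tray (array([0.5762, 0.0651]), np.float64(0.204), np.float64(1.666), np.float64(0.011))
pen_tray (array([0.4231, 0.0559]), np.float64(0.1684), np.float64(1.486), np.float64(0.012))
clock 2.65 pos [ 0.19   -0.5428  0.1986] yaw 0.337 q [-1.34  0.38  0.08  1.27 -0.    1.46] gap 0.998
  shift cm (no turn yet) [ 51.02 -72.81   9.86] turn z -1.234 | shift cm in final axes [85.58 24.1 ]
```

```bash
python3 -m pendant '3 -2 0.2 0 0 0 5;3 -2 0.2 0 0 0 5;3 -2 0.2 0 0 0 5;3 -2 0.2 0 0 0 5;3 -2 0.2 0 0 0 5;3 -2 0.2 0 0 0 5;3 -2 0.2 0 0 0 5;3 -2 0.2 0 0 0 5;3 -2 0.2 0 0 0 5;3 -2 0.2 0 0 0 5;3 -2 0.2 0 0 0 5;3 -2 0.2 0 0 0 5' 30; python3 -c "
from h import *
go(.4305,.313,.12,1.39)"
```

```text
clock: 3.65
tool_pos: [0.4514, -0.1957, 0.1748]
orientation: [0.0, 0.986, 0.168, 0.0]
force: [0.4, -0.0, 0.0]
finger_gap: 0.583
finger_force: 0.0
clock 3.65 pos [ 0.4514 -0.1957  0.1748] yaw 0.337 q [-0.54  0.22 -0.2   1.15 -0.    2.27] gap 0.583
  shift cm (no turn yet) [ 14.84 -48.7    5.48] turn z -1.053 | shift cm in final axes [ 49.67 -11.2 ]
```

```bash
python3 -m pendant '0 0 0 0 0 -0.117 4;0 0 0 0 0 -0.117 4;0 0 0 0 0 -0.117 4;0 0 0 0 0 -0.117 4;0 0 0 0 0 -0.117 4;0 0 0 0 0 -0.117 4;0 0 0 0 0 -0.117 4;0 0 0 0 0 -0.117 4;0 0 0 0 0 -0.117 4;3.2 -0.7 0.3 0 0 0 4;3.2 -0.7 0.3 0 0 0 4;3.2 -0.7 0.3 0 0 0 4'; python3 -m pendant '3.2 -0.7 0.3 0 0 0 4;3.2 -0.7 0.3 0 0 0 4;3.2 -0.7 0.3 0 0 0 4;3.2 -0.7 0.3 0 0 0 4;3.2 -0.7 0.3 0 0 0 4;3.2 -0.7 0.3 0 0 0 4;3.2 -0.7 0.3 0 0 0 4;3.2 -0.7 0.3 0 0 0 4;3.2 -0.7 0.3 0 0 0 4;3.2 -0.7 0.3 0 0 0 4;3.2 -0.7 0.3 0 0 0 4;3.2 -0.7 0.3 0 0 0 4';  python3 -c "
from h import *
go(.4305,.313,.004,1.39)"
```

```text
clock: 4.65
tool_pos: [0.4471, -0.0984, 0.1656]
orientation: [0.0, 0.769, 0.64, 0.0]
force: [1.3, 0.1, 0.7]
finger_gap: 0.472
finger_force: 0.0
clock: 5.65
tool_pos: [0.4334, 0.2955, 0.1296]
orientation: [0.0, 0.768, 0.64, 0.0]
force: [1.1, 0.3, 0.5]
finger_gap: 0.465
finger_force: 0.0
clock 5.65 pos [0.4334 0.2955 0.1296] yaw 1.39 q [ 0.48  0.31 -0.2   1.06 -0.    2.23] gap 0.465
  shift cm (no turn yet) [ 1.67 -0.6  12.56] turn z -0.0 | shift cm in final axes [ 1.67 -0.6 ]
```

```bash
python3 -m pendant '1.65 -0.6 2 0 0 0 4;0 0 3 0 0 0 4;0 0 3 0 0 0 4;0 0 2.5 0 0 0 4;0 0 1.5 0 0 0 4;0 0 0.5 0 0 0 4;0 0 0 0 0 0 4;0 0 0 0 0 0 1;0 0 0 0 0 0 1;0 0 0 0 0 0 1;0 0 0 0 0 0 1;0 0 0 0 0 0 1' 30;python3 -m pendant '0 0 0 0 0 0 1;0 0 -1 0 0 0 1;0 0 -2 0 0 0 1;0 0 -2 0 0 0 1;0 0 -1 0 0 0 1';  python3 -c "
from h import *
go(.422,.053,.07,1.435)"
```

```text
clock: 6.65
tool_pos: [0.4314, 0.3115, 0.0054]
orientation: [0.0, 0.768, 0.64, 0.001]
force: [-0.8, 0.5, 0.3]
finger_gap: 0.119
finger_force: 0.0
clock: 7.07
tool_pos: [0.4319, 0.3118, 0.0674]
orientation: [0.0, 0.768, 0.64, 0.002]
force: [0.8, 0.5, -0.4]
finger_gap: 0.115
finger_force: 0.0
clock 7.07 pos [0.4319 0.3118 0.0674] yaw 1.39 q [ 0.51  0.37 -0.29  0.91 -0.    2.26] gap 0.115
  shift cm (no turn yet) [-25.64   3.68  -0.26] turn z -0.045 | shift cm in final axes [-25.78   2.52]
```

Run:
```python
from h import *
ims=[]
for c,(r,q) in {"top":(200,180),"scene":(170,260)}.items():
    s=snapshot(c); ims.append(cv2.resize(s["image"][r:r+150,q:q+150],(400,400),interpolation=cv2.INTER_CUBIC))
    for o in outline_of(c,"marker")[:2]: print(c,o["confidence"],axis(cloud(s,o["pixels"])))
cv2.imwrite("pics/m1.png",np.hstack(ims))
```

```text
top 0.37 (array([0.4196, 0.2544]), np.float64(0.0162), np.float64(0.346), np.float64(0.016))
top 0.15 (array([0.5935, 0.3039]), np.float64(0.1115), np.float64(2.981), np.float64(0.02))
scene 0.62 (array([0.4296, 0.3168]), np.float64(0.1352), np.float64(1.39), np.float64(0.015))
```

View pics/m1.png

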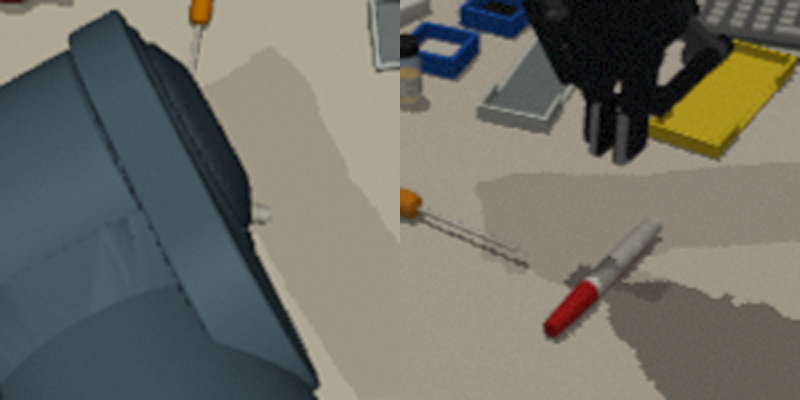

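```bash
python3 -m pendant '0 -0.2 0 0 0 0 4;0 0 0 0 0 0 4;0 0 1 0 0 0 4;0 0 2.5 0 0 0 4;0 0 2 0 0 0 4;0 0 1 0 0 0 4;0 0 0.1 0 0 0 4;0 0 0 0 0 0 1.2;0 0 0 0 0 0 1.2;0 0 0 0 0 0 1.2;0 0 0 0 0 0 1.2;0 0 0 0 0 0 1.2' 40;python3 -m pendant '0 0 0 0 0 0 1.2;0 0 0 0 0 0 1.2'
```

```text
clock: 8.27
tool_pos: [0.4295, 0.3119, -0.0005]
orientation: [0.0, 0.768, 0.64, 0.001]
force: [0.2, -0.5, -0.0]
finger_gap: 0.139
finger_force: 0.0
clock: 8.43
tool_pos: [0.429, 0.3117, -0.001]
orientation: [0.0, 0.768, 0.64, 0.0]
force: [-0.2, 0.4, 0.3]
finger_gap: 0.137
finger_force: 0.0
```

Run:
```python
from h import *
s=snapshot("scene"); cv2.imwrite("pics/m2.png",cv2.resize(s["image"][220:310,290:390],(700,630))[:600])
for o in outline_of("scene","marker")[:1]: print(o["confidence"],axis(cloud(s,o["pixels"])),o["extent"])
p=np.array([.429,.3117,0]); 
for z in (0,.02): 
    k=s["R"]@(p+[0,0,z])+s["t"]; print(k[0]/k[2]*s["fx"]+s["cx"],k[1]/k[2]*s["fy"]+s["cy"])
```

```text
0.86 (array([0.4288, 0.3174]), np.float64(0.1339), np.float64(1.365), np.float64(0.015)) [334.9, 272.5, 43.9, 43.8]
338.527196529136 274.73642585160206
339.2452267842932 265.8222798818716
```

View pics/m2.png

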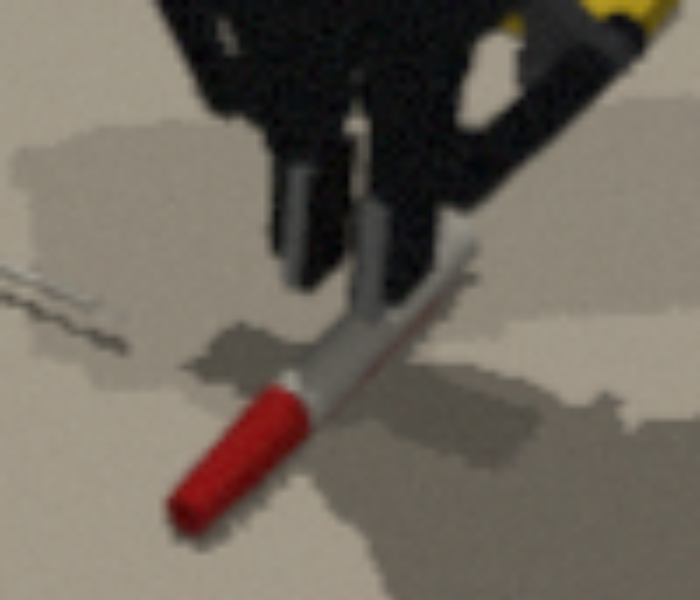

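Run:
```python
from h import *
s=snapshot("scene")
for (u,v) in [(332,257),(332,260),(333,261),(343,252),(343,258),(343,262),(343,264),(343,267),(340,271)]:
    m=np.zeros((420,560),bool); m[v,u]=1; print(u,v,np.round(cloud(s,m),4))
s=snapshot("top"); p=cloud(s,np.ones((420,560),bool)); b=p[(abs(p[:,0]-.43)<.2)&(abs(p[:,1]-.31)<.2)&(p[:,2]>.05)]; print(len(b),b.min(0),b.max(0))
o=get_obs();print(o["tool_pos"],o["q"],o["force"],o["finger_gap"],o["tau"])
```

```text
332 257 [[0.44   0.3214 0.0423]]
332 260 [[0.4397 0.3214 0.0359]]
333 261 [[0.4377 0.3216 0.0346]]
343 252 [[0.421  0.3232 0.0603]]
343 258 [[0.4199 0.3238 0.0486]]
343 262 [[0.42   0.3215 0.0384]]
343 264 [[0.4192 0.3233 0.0356]]
343 267 [[0.4244 0.3038 0.0133]]
340 271 [[0.4261 0.3142 0.0113]]
22453 [0.32735513 0.2024998  0.46319336] [0.49016705 0.37114815 0.61564026]
[ 0.42868254  0.31147156 -0.00141618] [ 5.08637225e-01  4.37523805e-01 -3.81628648e-01  7.51684712e-01
 -6.10293407e-05  2.26040069e+00] [-0.30014375  0.18287931 -0.20708504] 0.1402685272320686 [ 1.13720707e-03 -4.42284036e+01  2.19670165e+01 -1.03285227e-03
 -6.26762267e-05  1.88684106e-05]
```

The depth shows the fingertips about 34 mm above where the reported TCP puts them, so the grasp closed above the marker. I'll open and go down about 2.5 cm more, watching the force.

```bash
python3 -m pendant '0 0 0 0 0 0 4;0 0 0 0 0 0 4;0 0 0 0 0 0 4;0 0 0 0 0 0 4;0 0 0.8 0 0 0 4;0 0 0.8 0 0 0 4;0 0 0.6 0 0 0 4;0 0 0 0 0 0 4;0 0 0 0 0 0 4'
python3 - <<'E'
from h import *
s=snapshot("scene"); cv2.imwrite("pics/m3.png",cv2.resize(s["image"][220:310,290:390],(600,540)))
p=cloud(s,np.ones((420,560),bool)); b=p[(abs(p[:,0]-.43)<.05)&(abs(p[:,1]-.322)<.006)&(p[:,2]>.019)&(p[:,2]<.06)]
for lo in np.arange(.019,.05,.004):
    k=b[(b[:,2]>=lo)&(b[:,2]<lo+.004)]; print(round(lo,3),len(k),np.round(np.sort(k[:,0]),3))
E
```

```text
clock: 9.38
tool_pos: [0.4278, 0.3109, -0.0244]
orientation: [-0.0, 0.768, 0.64, -0.001]
force: [1.2, 0.1, -0.1]
finger_gap: 0.472
finger_force: 0.0
0.019 23 [0.396 0.397 0.397 0.398 0.398 0.4   0.402 0.403 0.404 0.405 0.405 0.406
 0.406 0.408 0.408 0.41  0.41  0.451 0.452 0.453 0.453 0.455 0.457]
0.023 27 [0.397 0.397 0.397 0.398 0.399 0.4   0.4   0.402 0.402 0.403 0.404 0.404
 0.405 0.405 0.407 0.408 0.408 0.41  0.411 0.451 0.451 0.452 0.454 0.455
 0.457 0.457 0.457]
0.027 27 [0.396 0.397 0.397 0.399 0.401 0.401 0.402 0.404 0.405 0.407 0.407 0.409
 0.41  0.411 0.411 0.411 0.45  0.45  0.451 0.452 0.453 0.453 0.454 0.454
 0.455 0.456 0.457]
0.031 27 [0.396 0.397 0.397 0.398 0.399 0.399 0.399 0.401 0.401 0.403 0.403 0.403
 0.405 0.405 0.405 0.406 0.408 0.408 0.409 0.411 0.451 0.451 0.452 0.453
 0.456 0.456 0.458]
0.035 27 [0.396 0.397 0.397 0.397 0.398 0.398 0.399 0.4   0.401 0.401 0.404 0.404
 0.405 0.406 0.406 0.408 0.409 0.409 0.411 0.411 0.451 0.452 0.452 0.454
 0.454 0.456 0.456]
0.039 24 [0.397 0.397 0.397 0.398 0.4   0.402 0.402 0.404 0.405 0.405 0.406 0.406
 0.408 0.408 0.409 0.41  0.41  0.412 0.412 0.452 0.453 0.454 0.455 0.456]
0.043 26 [0.396 0.397 0.398 0.399 0.399 0.4   0.4   0.402 0.404 0.405 0.406 0.407
 0.408 0.41  0.41  0.411 0.451 0.451 0.452 0.453 0.454 0.454 0.455 0.456
 0.456 0.457]
0.047 9 [0.397 0.397 0.398 0.403 0.406 0.409 0.456 0.458 0.46 ]
```

View pics/m3.png

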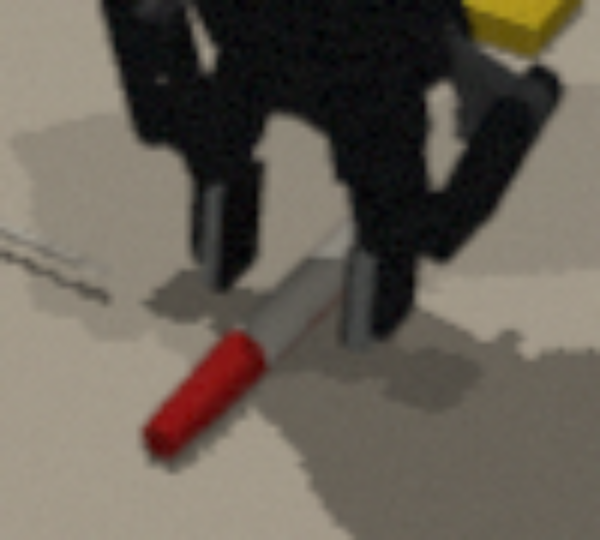

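Now the fingers straddle the marker (crop (220,285) and (360,345)) with the tips still just above the bench. I'll go 6 mm lower and close.

```bash
python3 -m pendant '0 0 0.3 0 0 0 4;0 0 0.3 0 0 0 4;0 0 0 0 0 0 1.2;0 0 0 0 0 0 1.2;0 0 0 0 0 0 1.2;0 0 0 0 0 0 1.2;0 0 0 0 0 0 1.2;0 0 0 0 0 0 1.2' 40
python3 - <<'E'
from h import *
s=snapshot("scene")
p=cloud(s,np.ones((420,560),bool)); b=p[(p[:,0]>.434)&(p[:,0]<.45)&(abs(p[:,1]-.322)<.006)&(p[:,2]<.06)]
print(np.round(np.sort(b[:,2]),3))
go(.422,.053,.02,1.435)
E
```

```text
clock: 10.1
tool_pos: [0.4288, 0.3115, -0.0293]
orientation: [0.0, 0.768, 0.64, 0.0]
force: [0.3, -0.4, 0.1]
finger_gap: 0.156
finger_force: 39.0
[-0.003 -0.003 -0.002 -0.001 -0.001 -0.001 -0.001 -0.     0.001  0.005
  0.007  0.008  0.009  0.01   0.01   0.011  0.011  0.011  0.011  0.012
  0.012  0.013  0.013  0.013  0.013  0.013  0.014  0.014  0.014  0.014
  0.014  0.015  0.015  0.015  0.015  0.016  0.016  0.016  0.017  0.017
  0.018  0.018  0.019  0.019  0.019  0.019  0.019  0.021  0.021  0.021
  0.021  0.022  0.023  0.023  0.023  0.024  0.024  0.024  0.025  0.026
  0.026  0.027  0.027  0.028  0.028  0.028  0.029  0.029  0.029  0.03
  0.03   0.03   0.03   0.031  0.031  0.031  0.032  0.033  0.033  0.033
  0.033  0.034  0.034  0.034  0.035  0.035  0.035  0.036  0.037  0.037
  0.037  0.037  0.037  0.037  0.038  0.039  0.039  0.04   0.04   0.04
  0.04   0.041  0.041  0.041  0.042  0.043  0.043  0.043  0.044  0.044
  0.044  0.045  0.045  0.046  0.046  0.046  0.046  0.047  0.047  0.047
  0.047  0.048  0.048  0.048  0.048  0.049  0.049  0.049  0.05   0.05
  0.051  0.051  0.051  0.051  0.052  0.053  0.053  0.053  0.054  0.054
  0.054  0.054  0.055  0.055  0.056  0.057  0.057  0.057  0.057  0.057
  0.058  0.058  0.058  0.059  0.059  0.06   0.06   0.06 ]
clock 10.15 pos [ 0.4289  0.3115 -0.0293] yaw 1.39 q [ 0.51  0.47 -0.41  0.69 -0.    2.26] gap 0.159
  shift cm (no turn yet) [-25.55   3.98  -4.93] turn z -0.045 | shift cm in final axes [-25.71   2.82]
```

```bash
python3 -m pendant '0 0 -1 0 0 0 1.2;0 0 -2 0 0 0 1.2;0 0 -2 0 0 0 1.2;-2.3 0.4 0 0 0 -0.005 1.2;-2.9 0.4 0 0 0 -0.005 1.2;-2.9 0.4 0 0 0 -0.005 1.2;-2.9 0.4 0 0 0 -0.005 1.2;-2.9 0.4 0 0 0 -0.005 1.2;-2.9 0.4 0 0 0 -0.005 1.2;-2.9 0.4 0 0 0 -0.005 1.2;-2.9 0.4 0 0 0 -0.005 1.2;-2.9 0.4 0 0 0 -0.005 1.2'
python3 - <<'E'
from h import *
s=snapshot("scene")
for t in ("marker","pen_tray"):
  for o in outline_of("scene",t)[:1]: print(t,o["confidence"],axis(cloud(s,o["pixels"])))
go(.422,.053,-.024,1.435)
E
```

```text
clock: 11.15
tool_pos: [0.4235, 0.0527, 0.0214]
orientation: [0.0, 0.753, 0.658, 0.0]
force: [1.0, 0.1, -0.2]
finger_gap: 0.156
finger_force: 39.0
marker 0.56 (array([0.4337, 0.0469]), np.float64(0.1571), np.float64(1.679), np.float64(0.066))
pen_tray 0.83 (array([0.421 , 0.0549]), np.float64(0.1695), np.float64(1.471), np.float64(0.011))
clock 11.3 pos [0.4239 0.0525 0.0213] yaw 1.431 q [-0.03  0.23 -0.62  0.72  0.    1.69] gap 0.162
  shift cm (no turn yet) [ 0.02 -0.19  4.53] turn z -0.004 | shift cm in final axes [ 0.02 -0.19]
```

```bash
python3 -m pendant '0 -0.2 1 0 0 0 1.2;0 0 2 0 0 0 1.2;0 0 1 0 0 0 1.2;0 0 0.4 0 0 0 1.2;0 0 0 0 0 0 1.2;0 0 0 0 0 0 3.4;0 0 0 0 0 0 3.4;0 0 0 0 0 0 3.4;0 0 0 0 0 0 3.4;0 0 -2 0 0 0 3.4;0 0 -4 0 0 0 3.4;0 0 -4 0 0 0 3.4'
python3 - <<'E'
from h import *
s=snapshot("scene")
for t in ("marker",):
  for o in outline_of("scene",t)[:1]: print(t,o["confidence"],axis(cloud(s,o["pixels"])),o["extent"])
go(.598,.3045,.05,2.995)
E
```

```text
clock: 12.3
tool_pos: [0.4195, 0.0543, 0.077]
orientation: [-0.001, 0.754, 0.657, -0.001]
force: [2.1, -0.0, 0.3]
finger_gap: 0.399
finger_force: 0.0
marker 0.62 (array([0.4204, 0.0624]), np.float64(0.1318), np.float64(1.446), np.float64(0.019)) [382.4, 204.0, 22.3, 30.0]
clock 12.4 pos [0.4268 0.0542 0.0826] yaw 1.435 q [-0.02  0.16 -0.53  0.87 -0.    1.69] gap 0.398
  shift cm (no turn yet) [27.12 13.57  3.26] turn z -1.56 | shift cm in final axes [-13.28  27.26]
```

```bash
python3 -m pendant '0 0 0 0 0 -0.12 4;0 0 0 0 0 -0.12 4;0 0 0 0 0 -0.12 4;0 0 0 0 0 -0.12 4;0 0 0 0 0 -0.12 4;0 0 0 0 0 -0.12 4;0 0 0 0 0 -0.12 4;0 0 0 0 0 -0.12 4;0 0 0 0 0 -0.12 4;0 0 0 0 0 -0.12 4;0 0 0 0 0 -0.12 4;0 0 0 0 0 -0.12 4'; python3 -m pendant '0 0 0 0 0 -0.12 4;-1.3 2.7 0.2 0 0 0 4;-1.3 2.7 0.2 0 0 0 4;-1.3 2.7 0.2 0 0 0 4;-1.3 2.7 0.2 0 0 0 4;-1.3 2.7 0.2 0 0 0 4;-1.3 2.7 0.2 0 0 0 4;-1.3 2.7 0.2 0 0 0 4;-1.3 2.7 0.2 0 0 0 4;-1.3 2.7 0.2 0 0 0 4;-1.3 2.7 0.2 0 0 0 4' ; python3 -c "
from h import *
go(.598,.3045,-.028,2.995)
s=snapshot('top');cv2.imwrite('pics/t2.png',cv2.resize(s['image'][120:320,200:450],(750,600)))"
```

```text
clock: 13.4
tool_pos: [0.4213, 0.0543, 0.0765]
orientation: [-0.0, 0.13, 0.991, -0.0]
force: [-0.6, -0.2, 0.0]
finger_gap: 0.466
finger_force: 0.0
clock: 14.32
tool_pos: [0.59, 0.3036, 0.0561]
orientation: [-0.0, 0.073, 0.997, -0.0]
force: [0.3, -0.8, 0.2]
finger_gap: 0.467
finger_force: 0.0
clock 14.32 pos [0.59   0.3036 0.0561] yaw 2.995 q [ 0.38  0.62  0.11  1.06 -0.    0.53] gap 0.467
  shift cm (no turn yet) [-0.77  0.21  8.41] turn z -0.0 | shift cm in final axes [-0.77  0.21]
```

View pics/t2.png

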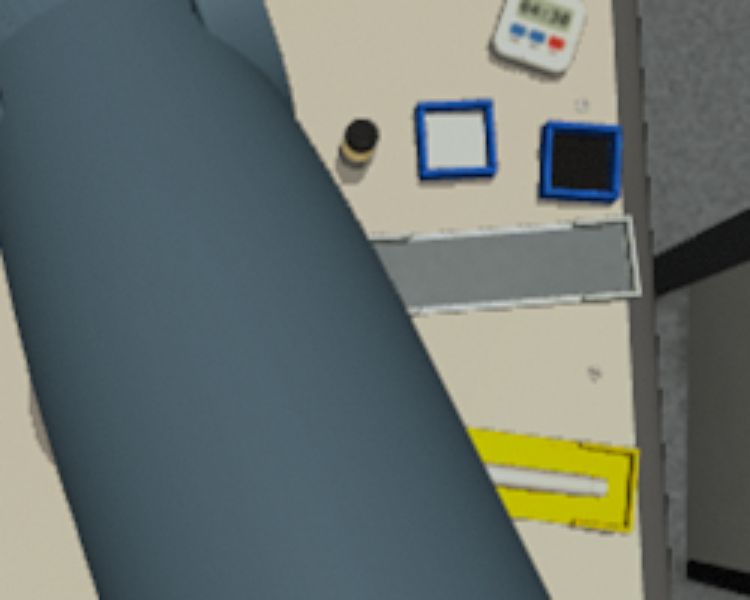

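The marker lies inside the yellow tray, its white end at crop (605,487). Next is the screwdriver.

```bash
python3 -m pendant '-0.75 0.2 2 0 0 0 4;0 0 3 0 0 0 4;0 0 2 0 0 0 4;0 0 1 0 0 0 4;0 0 0.4 0 0 0 4;0 0 0 0 0 0 4;0 0 0 0 0 0 1.2;0 0 0 0 0 0 1.2;0 0 0 0 0 0 1.2;0 0 0 0 0 0 1.2;0 0 0 0 0 0 1.2;0 0 0 0 0 0 1.2' 60;python3 -m pendant '0 0 0 0 0 0 1.2;0 0 -1 0 0 0 1.2;0 0 -2 0 0 0 1.2;0 0 -2 0 0 0 1.2;0 0 -2 0 0 0 1.2;0 0 -2 0 0 0 1.2;0 0 0 0 0 0 1.2'; python3 -c "
from h import *
go(.573,.06,.05,1.63)
s=snapshot('scene');cv2.imwrite('pics/s1.png',cv2.resize(s['image'][150:330,180:420],(800,600)))"
```

```text
clock: 15.37
tool_pos: [0.5989, 0.3038, -0.0253]
orientation: [0.002, 0.073, 0.997, 0.001]
force: [-1.7, -1.5, 7.3]
finger_gap: 0.175
finger_force: 61.4
clock: 15.95
tool_pos: [0.6004, 0.3045, 0.0681]
orientation: [0.004, 0.073, 0.997, 0.002]
force: [1.2, 0.4, -0.2]
finger_gap: 0.18
finger_force: 60.6
clock 15.95 pos [0.6004 0.3045 0.0681] yaw 2.995 q [ 0.38  0.63  0.15  1.08 -0.    0.52] gap 0.18
  shift cm (no turn yet) [ -0.87 -24.59   1.81] turn z 1.365 | shift cm in final axes [-24.25  -4.18]
```

View pics/s1.png

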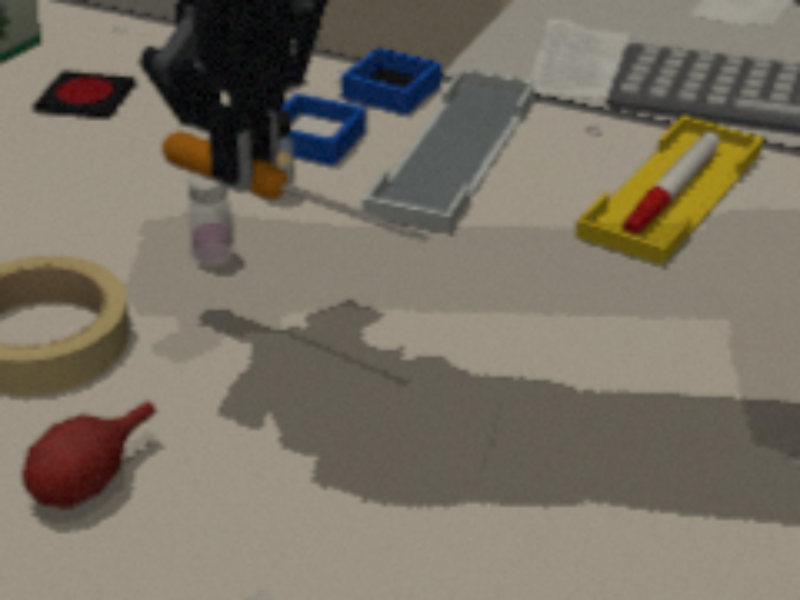

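The screwdriver is held level (crop (240,165)) and clears the vials. Turn it to the tray direction, then carry it over.

```bash
python3 -m pendant '0 0 0 0 0 0.1 1.2;0 0 0 0 0 0.115 1.2;0 0 0 0 0 0.115 1.2;0 0 0 0 0 0.115 1.2;0 0 0 0 0 0.115 1.2;0 0 0 0 0 0.115 1.2;0 0 0 0 0 0.115 1.2;0 0 0 0 0 0.115 1.2;0 0 0 0 0 0.115 1.2;0 0 0 0 0 0.115 1.2;0 0 0 0 0 0.115 1.2;0 0 0 0 0 0.115 1.2'; python3 -c "
from h import *
go(.575,.031,.04,1.63)"
```

```text
clock: 17.0
tool_pos: [0.5962, 0.3028, 0.0609]
orientation: [-0.001, 0.688, 0.726, -0.001]
force: [0.3, 0.5, -0.6]
finger_gap: 0.178
finger_force: 60.5
clock 17.0 pos [0.5962 0.3028 0.0609] yaw 1.624 q [ 0.38  0.63  0.14  1.08 -0.    1.89] gap 0.178
  shift cm (no turn yet) [-27.03  -3.56   2.09] turn z -0.006 | shift cm in final axes [-27.01  -3.72]
```

```bash
python3 -m pendant '-1.8 -0.3 0 0 0 0 1.2;-2.5 -0.3 0 0 0 0 1.2;-2.5 -0.3 0 0 0 0 1.2;-2.5 -0.3 0 0 0 0 1.2;-2.5 -0.3 0 0 0 0 1.2;-2.5 -0.3 0 0 0 0 1.2;-2.5 -0.3 0 0 0 0 1.2;-2.5 -0.3 0 0 0 0 1.2;-2.5 -0.3 0 0 0 0 1.2;-2.5 -0.3 0 0 0 0 1.2;-2 -0.3 1 0 0 0 1.2;-0.7 -0.3 1 0 0 0 1.2'
python3 - <<'E'
from h import *
s=snapshot("scene"); hsv=cv2.cvtColor(s["image"],cv2.COLOR_BGR2HSV); h,S,V=[hsv[...,i].astype(int) for i in range(3)]
m=((h>8)&(h<18)&(S>180)&(V>90)); n,l,st,_=cv2.connectedComponentsWithStats(m.astype(np.uint8)); k=1+st[1:,4].argmax()
p=cloud(s,l==k);print(st[k],axis(p),p[:,2].min())
o=outline_of("scene","tool_tray")
if o: print("tray",axis(cloud(s,o[0]["pixels"])))
go(.575,.031,-.023,1.63)
cv2.imwrite('pics/s2.png',cv2.resize(s['image'][150:270,260:420],(800,600)))
E
```

```text
clock: 18.0
tool_pos: [0.5771, 0.0286, 0.0418]
orientation: [0.0, 0.687, 0.727, -0.0]
force: [-0.9, 0.7, -0.2]
finger_gap: 0.178
finger_force: 60.5
[317 160   5   4  13] (array([0.5743, 0.0522]), np.float64(0.0104), np.float64(0.791), np.float64(0.084)) 0.07655770352125152
tray (array([0.5752, 0.0651]), np.float64(0.2039), np.float64(1.661), np.float64(0.01))
clock 18.1 pos [0.5743 0.0302 0.0399] yaw 1.627 q [-0.06  0.48 -0.19  0.91 -0.    1.46] gap 0.177
  shift cm (no turn yet) [0.07 0.08 6.29] turn z -0.003 | shift cm in final axes [0.07 0.08]
```

View pics/s2.png

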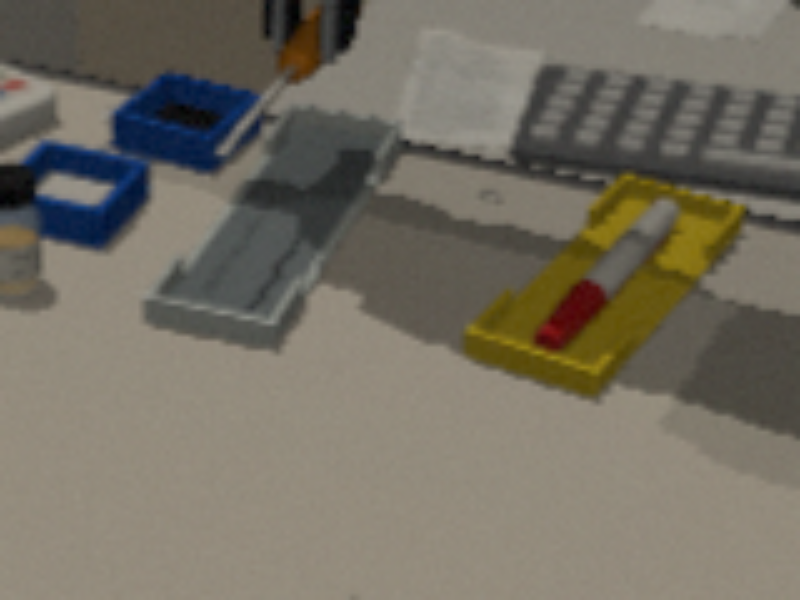

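The screwdriver is above the grey tray and parallel to it. Lower and release.

```bash
python3 -m pendant '0.1 0.1 2 0 0 0 1.2;0 0 2.5 0 0 0 1.2;0 0 1.2 0 0 0 1.2;0 0 0.5 0 0 0 1.2;0 0 0 0 0 0 1.2;0 0 0 0 0 0 3.4;0 0 0 0 0 0 3.4;0 0 0 0 0 0 3.4;0 0 0 0 0 0 3.4;0 0 -2 0 0 0 3.4;0 0 -4 0 0 0 3.4;0 0 -4 0 0 0 4.5';  python3 - <<'E'
from h import *
s=snapshot("scene"); hsv=cv2.cvtColor(s["image"],cv2.COLOR_BGR2HSV); h,S,V=[hsv[...,i].astype(int) for i in range(3)]
m=((h>8)&(h<18)&(S>180)&(V>90)); n,l,st,_=cv2.connectedComponentsWithStats(m.astype(np.uint8)); k=1+st[1:,4].argmax()
p=cloud(s,l==k);print(st[k],axis(p))
for t in ("black_cap_vial","white_cap_vial"):
  for o in outline_of("scene",t)[:2]:
    p=cloud(s,o["pixels"]); q=p[p[:,2]>.042]; print(t,o["confidence"],o["extent"],np.round(np.median(q,0),3) if len(q) else 0)
  for o in place_of("scene",t)[:2]: print("   place",o["confidence"],ray(s,*o["centre"],0))
go(.658,.161,.07,1.63)
E
```

```text
clock: 19.1
tool_pos: [0.5762, 0.0328, 0.0803]
orientation: [-0.002, 0.686, 0.728, -0.001]
force: [1.7, 0.3, 0.6]
finger_gap: 0.517
finger_force: 0.0
[318 173  11   9  57] (array([0.5774, 0.004 ]), np.float64(0.0562), np.float64(1.61), np.float64(0.023))
black_cap_vial 0.61 [261.7, 193.5, 15.6, 28.8] [0.66  0.171 0.054]
   place 0.85 [0.66568942 0.15643763 0.        ]
white_cap_vial 0.65 [188.9, 246.4, 57.4, 41.8] 0
white_cap_vial 0.57 [243.1, 214.2, 14.2, 35.8] [0.656 0.257 0.054]
   place 0.89 [0.66981733 0.23481594 0.        ]
clock 19.35 pos [0.5785 0.0326 0.0808] yaw 1.63 q [-0.05  0.44 -0.13  1.   -0.    1.46] gap 0.526
  shift cm (no turn yet) [12.35  8.69  1.08] turn z -0.0 | shift cm in final axes [12.34  8.69]
```

Run:
```python
from h import *
s=snapshot("top"); p=cloud(s,np.ones((420,560),bool))
for n,(x,y) in {"black":(.659,.163),"white":(.663,.25)}.items():
    b=p[(np.hypot(p[:,0]-x,p[:,1]-y)<.03)&(p[:,2]>.052)]
    if len(b): print(n,len(b),np.round((b.min(0)+b.max(0))/2,4),np.round(np.ptp(b,0),3),np.round(b.mean(0),4))
for t in ("black_lined_tray","white_lined_tray"):
    for o in outline_of("top",t)[:1]:
        q=cloud(s,o["pixels"]); q=q[q[:,2]>.016]; r=cv2.minAreaRect((q[:,:2]*1000).astype(np.float32)); print(t,o["confidence"],r,len(q))
s=snapshot("scene")
p=cloud(s,np.ones((420,560),bool))
for n,(x,y) in {"black":(.659,.163),"white":(.663,.25)}.items():
    b=p[(np.hypot(p[:,0]-x,p[:,1]-y)<.03)&(p[:,2]>.044)]
    print(n,len(b),np.round((b.min(0)+b.max(0))/2,4),np.round(np.ptp(b,0),3))
```

```text
black 95 [0.6604 0.163  0.0557] [0.022 0.023 0.007] [0.6606 0.163  0.0565]
white 97 [0.6586 0.2491 0.0563] [0.022 0.021 0.008] [0.658  0.2491 0.0565]
black_lined_tray 0.79 ((633.0108032226562, 30.707515716552734), (26.711801528930664, 98.69230651855469), 62.50352478027344) 87
white_lined_tray 0.66 ((668.286865234375, 89.59114837646484), (56.56288146972656, 55.4145393371582), 2.9444360733032227) 200
black 88 [0.6623 0.1667 0.051 ] [0.022 0.024 0.014]
white 107 [0.6596 0.2533 0.0509] [0.022 0.022 0.013]
```

```bash
python3 -m pendant '2 1.5 0 0 0 0 4.5;2.5 1.8 0 0 0 0 4.5;2.5 1.8 0 0 0 0 4.5;2.5 1.8 0 0 0 0 4.5;2.5 1.8 0 0 0 0 4.5;0.5 0.3 0 0 0 0 4.5;0 0 0 0 0 0 4.5;0 0 0 0 0 0 4.5'; python3 -c "
from h import *
go(.661,.163,-.009,1.63)"
```

```text
clock: 20.22
tool_pos: [0.6597, 0.1623, 0.0793]
orientation: [-0.0, 0.686, 0.728, -0.001]
force: [0.7, -0.4, -1.2]
finger_gap: 0.525
finger_force: 0.0
clock 20.22 pos [0.6597 0.1623 0.0793] yaw 1.63 q [ 0.15  0.65  0.21  1.14 -0.    1.66] gap 0.525
  shift cm (no turn yet) [0.06 0.13 8.83] turn z 0.0 | shift cm in final axes [0.06 0.13]
```

```bash
python3 -m pendant '0.1 0.1 2 0 0 0 4.5;0 0 3 0 0 0 4.5;0 0 2.5 0 0 0 4.5;0 0 1 0 0 0 4.5;0 0 0.3 0 0 0 4.5;0 0 0 0 0 0 4.5;0 0 0 0 0 0 2;0 0 0 0 0 0 2;0 0 0 0 0 0 2;0 0 0 0 0 0 2;0 0 0 0 0 0 2;0 0 0 0 0 0 2' 30;python3 -m pendant '0 0 0 0 0 0 2;0 0 -1 0 0 0 2;0 0 -2 0 0 0 2;0 0 -2 0 0 0 2;0 0 0 0 0 0 2;0 0 0 0 0 0 2'
python3 - <<'E'
from h import *
s=snapshot("top")
for o in outline_of("top","black_lined_tray")[:1]:
    q=cloud(s,o["pixels"]); print(o["confidence"],np.round(np.median(q,0),3)); q=q[(q[:,2]>.014)&(q[:,2]<.03)]; print([np.round(v,1) for v in cv2.minAreaRect((q[:,:2]*1000).astype(np.float32))],len(q))
for o in place_of("top","black_lined_tray")[:1]: print(o["confidence"],ray(s,*o["centre"],0))
img=cv2.inRange(cv2.cvtColor(s["image"],cv2.COLOR_BGR2HSV),(105,120,40),(125,255,255)); p=cloud(s,img>0)
q=p[(abs(p[:,0]-.653)<.045)&(abs(p[:,1])<.04)&(p[:,2]>.014)&(p[:,2]<.026)]; print("colour",[np.round(v,1) for v in cv2.minAreaRect((q[:,:2]*1000).astype(np.float32))],len(q))
go(.652,-.002,.04,1.63)
s=snapshot("scene");cv2.imwrite('pics/v1.png',cv2.resize(s['image'][130:270,200:400],(800,560)))
E
```

```text
clock: 21.22
tool_pos: [0.6632, 0.1639, -0.0054]
orientation: [0.001, 0.686, 0.728, 0.001]
force: [-0.8, -0.3, 6.2]
finger_gap: 0.299
finger_force: 29.9
clock: 21.72
tool_pos: [0.6633, 0.1642, 0.0446]
orientation: [0.001, 0.686, 0.728, 0.002]
force: [0.5, -0.1, -0.0]
finger_gap: 0.296
finger_force: 29.5
colour [array([0., 0.]), array([0., 0.]), np.float64(0.0)] 0
clock 21.87 pos [0.6607 0.1637 0.0414] yaw 1.63 q [ 0.15  0.67  0.15  1.05 -0.    1.66] gap 0.296
  shift cm (no turn yet) [-16.49  -1.84   0.14] turn z -0.0 | shift cm in final axes [-16.49  -1.85]
```

View pics/v1.png

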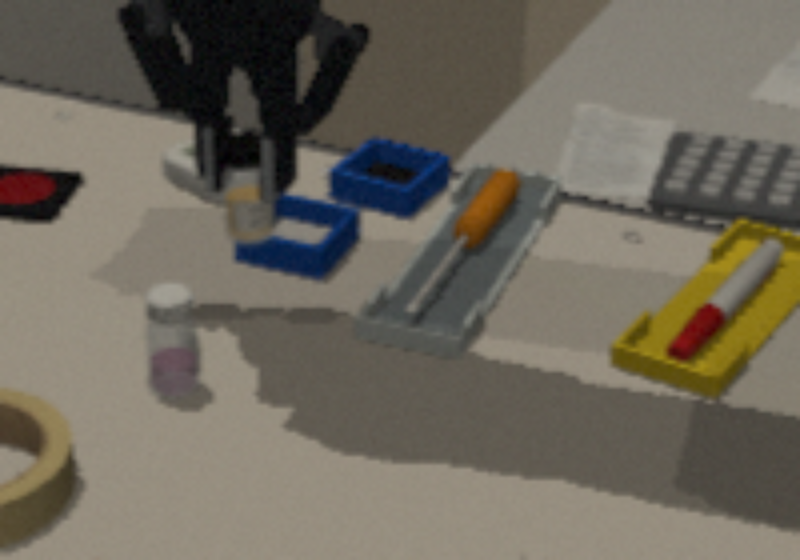

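The black-capped vial is held upright at crop (248,200), and the screwdriver lies in the grey tray. Next I'll refine both blue tray centres from the first top picture and the current scene view.

Run:
```python
from h import *
for c in ("top","scene"):
    s=snapshot(c); im=cv2.imread(f"pics/{c}0.png"); m=cv2.inRange(cv2.cvtColor(im,cv2.COLOR_BGR2HSV),(100,140,50),(130,255,255))
    n,l,st,_=cv2.connectedComponentsWithStats(m)
    for k in range(1,n):
        if st[k,4]<80: continue
        v,u=np.nonzero(l==k); q=np.array([ray(s,a,b,.02)[:2] for a,b in zip(u,v)])
        r=cv2.minAreaRect((q*1000).astype(np.float32)); print(c,st[k],[np.round(a,1) for a in r])
go(.652,-.002,.04,1.63)
```

```text
top [339 153  26  27 204] [array([667.3,  91.1]), array([57.2, 55.5]), np.float64(2.6)]
top [380 161  28  27 250] [array([ 6.499e+02, -2.000e-01]), array([59.3, 57.2]), np.float64(84.8)]
scene [  8 158  20  19 246] [array([1304.8,  288.3]), array([ 43.7, 125.7]), np.float64(59.0)]
scene [283 165  29  19 354] [array([644.4,  16.1]), array([83.1, 69.7]), np.float64(85.4)]
scene [265 179  24  20 272] [array([656.2, 105.4]), array([54.3, 91.6]), np.float64(25.5)]
clock 22.02 pos [0.6606 0.1636 0.0412] yaw 1.63 q [ 0.15  0.67  0.15  1.05 -0.    1.66] gap 0.3
  shift cm (no turn yet) [-16.48  -1.84   0.12] turn z -0.0 | shift cm in final axes [-16.48  -1.84]
```

```bash
python3 -m pendant '-1.5 -0.2 0 0 0 0 2;-2.5 -0.3 0 0 0 0 2;-2.5 -0.3 0 0 0 0 2;-2.5 -0.3 0 0 0 0 2;-2.5 -0.3 0 0 0 0 2;-2.5 -0.3 0 0 0 0 2;-2 -0.2 0 0 0 0 2;-0.5 0 0 0 0 0 2;0 0 0 0 0 0 2'
python3 - <<'E'
from h import *
go(.651,-.001,-.004,1.63)
for c in ("top","scene"):
    s=snapshot(c)
    for o in place_of(c,"black_cap_vial")[:2]: print(c,o["confidence"],o["centre"],ray(s,*o["centre"],.04))
go(.651,-.001,-.004,1.63)
cv2.imwrite('pics/v2.png',cv2.resize(s['image'][130:220,250:370],(800,600)))
E
```

```text
clock: 22.77
tool_pos: [0.652, -0.0045, 0.0423]
orientation: [-0.0, 0.687, 0.727, -0.0]
force: [0.0, 0.7, -0.6]
finger_gap: 0.296
finger_force: 29.5
clock 22.77 pos [ 0.652  -0.0045  0.0423] yaw 1.627 q [-0.1   0.61  0.05  1.01 -0.    1.41] gap 0.296
  shift cm (no turn yet) [ 0.35 -0.08  4.63] turn z -0.003 | shift cm in final axes [ 0.35 -0.08]
top 0.59 [397.7, 171.9] [ 0.64860763 -0.00431748  0.04      ]
scene 0.66 [298.1, 159.9] [ 0.65649994 -0.01668463  0.04      ]
clock 22.97 pos [ 0.6523 -0.001   0.0424] yaw 1.631 q [-0.1   0.61  0.05  1.01  0.    1.41] gap 0.3
  shift cm (no turn yet) [ 0.01 -0.13  4.64] turn z 0.001 | shift cm in final axes [ 0.01 -0.13]
```

View pics/v2.png

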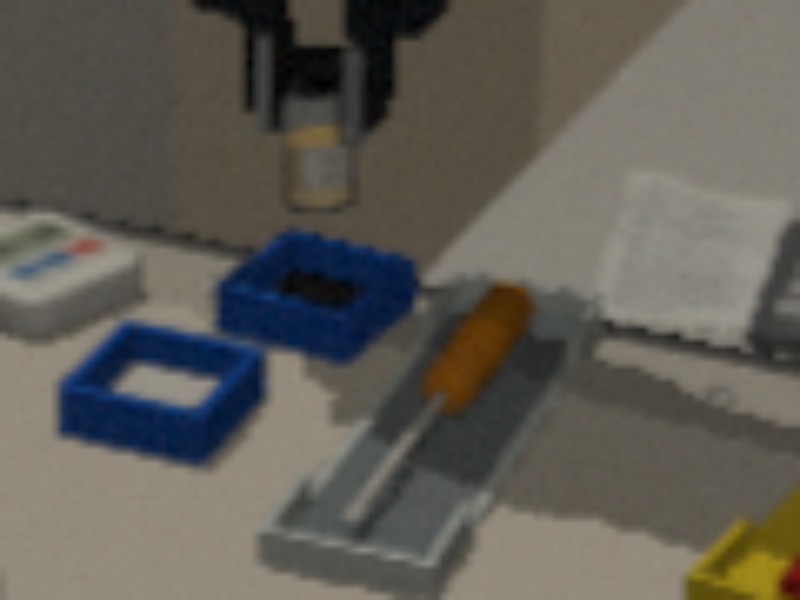

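```bash
python3 -m pendant '0 0 1.5 0 0 0 2;0 0 1.5 0 0 0 2;0 0 1 0 0 0 2;0 0 0.4 0 0 0 2;0 0 0.1 0 0 0 2;0 0 0 0 0 0 2'
python3 - <<'E'
from h import *
s=snapshot("scene");cv2.imwrite('pics/v3.png',cv2.resize(s['image'][130:220,250:370],(800,600)))
print(get_obs()["force"],get_obs()["tool_pos"])
E
```

```text
clock: 23.47
tool_pos: [0.6509, -0.0009, -0.001]
orientation: [-0.001, 0.685, 0.728, -0.001]
force: [-6.6, 0.9, 11.7]
finger_gap: 0.299
finger_force: 30.8
[-5.67799881  0.64117205 10.29309681] [ 0.65090104 -0.00090886 -0.00106996]
```

View pics/v3.png

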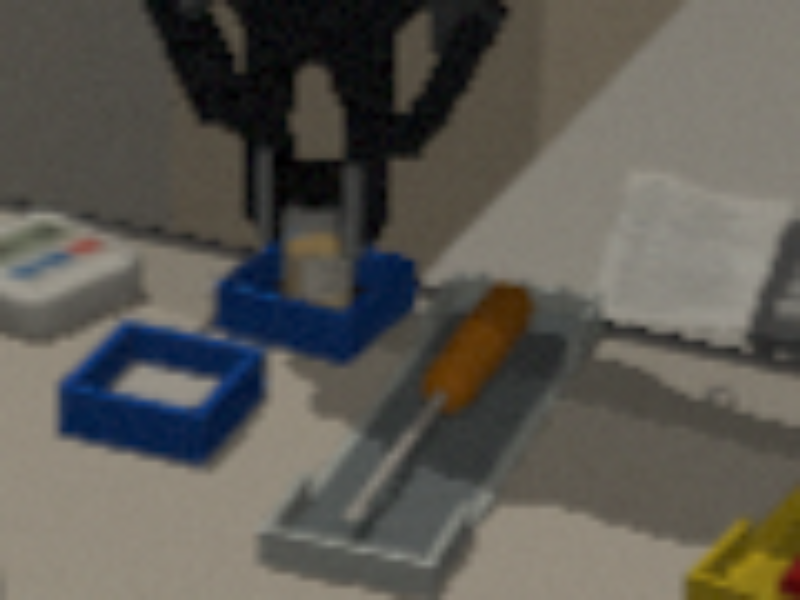

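Run:
```python
from h import *
s=snapshot("scene")
for v in range(153,182,2):
    m=np.zeros((420,560),bool); m[v,296:301]=1; q=cloud(s,m); print(v,np.round(np.median(q,0),4))
go(.651,-.001,-.004,1.63)
```

```text
153 [ 1.1951 -1.2254 -0.5276]
155 [0.648  0.001  0.0615]
157 [0.6436 0.0093 0.0602]
159 [0.6449 0.0114 0.0562]
161 [0.6461 0.0066 0.0488]
163 [0.6451 0.0108 0.0449]
165 [0.6435 0.0126 0.0407]
167 [0.644  0.0104 0.0342]
169 [0.6438 0.0101 0.0298]
171 [0.6432 0.0127 0.0248]
173 [0.6438 0.0108 0.019 ]
175 [0.6453 0.0107 0.013 ]
177 [0.6371 0.0283 0.0164]
179 [0.6362 0.0293 0.0128]
181 [0.6361 0.027  0.0056]
clock 23.57 pos [ 0.6509 -0.0009 -0.0011] yaw 1.631 q [-0.1   0.65 -0.01  0.92  0.    1.41] gap 0.299
  shift cm (no turn yet) [-0.01  0.01  0.29] turn z 0.001 | shift cm in final axes [-0.01  0.01]
```

The cap top reads 62 mm, which is the 57 mm vial on a 5 mm floor, so it is seated. Release.

```bash
python3 -m pendant '0 0 -0.1 0 0 0 4.2;0 0 0 0 0 0 4.2;0 0 0 0 0 0 4.2;0 0 0 0 0 0 4.2;0 0 -1 0 0 0 4.2;0 0 -3 0 0 0 4.2;0 0 -4 0 0 0 4.5;0 0 -1 0 0 0 4.5;0 0 0 0 0 0 4.5'
python3 - <<'E'
from h import *
s=snapshot("scene"); p=cloud(s,np.ones((420,560),bool))
b=p[(np.hypot(p[:,0]-.651,p[:,1])<.03)&(p[:,2]>.046)&(p[:,2]<.07)]; print(len(b),np.round((b.min(0)+b.max(0))/2,4),np.round(np.ptp(b,0),3))
b=p[(np.hypot(p[:,0]-.66,p[:,1]-.25)<.03)&(p[:,2]>.044)]; print(len(b),np.round((b.min(0)+b.max(0))/2,4),np.round(np.ptp(b,0),3))
go(.6595,.250,-.006,1.63)
E
```

```text
clock: 24.32
tool_pos: [0.6564, -0.0025, 0.0942]
orientation: [0.004, 0.686, 0.728, 0.003]
force: [-0.1, 0.3, 0.4]
finger_gap: 0.524
finger_force: 0.0
78 [0.651  0.0022 0.0545] [0.023 0.03  0.017]
106 [0.6593 0.2519 0.0512] [0.023 0.024 0.013]
clock 24.37 pos [ 0.6547 -0.0023  0.0915] yaw 1.63 q [-0.1   0.58  0.12  1.11 -0.    1.41] gap 0.525
  shift cm (no turn yet) [25.16  1.96  9.75] turn z -0.0 | shift cm in final axes [25.16  1.97]
```

```bash
python3 -m pendant '2 0.2 0 0 0 0 4.5;2.7 0.2 0 0 0 0 4.5;2.7 0.2 0 0 0 0 4.5;2.7 0.2 0 0 0 0 4.5;2.7 0.2 0 0 0 0 4.5;2.7 0.2 0 0 0 0 4.5;2.7 0.2 0 0 0 0 4.5;2.7 0.2 0 0 0 0 4.5;2.7 0.2 0 0 0 0 4.5;1.5 0.1 0 0 0 0 4.5;0 0 0 0 0 0 4.5;0 0 0 0 0 0 4.5'; python3 -c "
from h import *
go(.659,.250,-.007,1.63)"
```

```text
clock: 25.37
tool_pos: [0.6558, 0.2497, 0.0872]
orientation: [-0.0, 0.685, 0.728, -0.001]
force: [-0.1, -0.1, 0.5]
finger_gap: 0.529
finger_force: 0.0
clock 25.37 pos [0.6558 0.2497 0.0872] yaw 1.631 q [ 0.27  0.69  0.31  1.19 -0.    1.78] gap 0.529
  shift cm (no turn yet) [0.01 0.32 9.42] turn z 0.001 | shift cm in final axes [0.01 0.32]
```

```bash
python3 -m pendant '0 0.3 2 0 0 0 4.5;0 0 3 0 0 0 4.5;0 0 2.6 0 0 0 4.5;0 0 1.5 0 0 0 4.5;0 0 0.3 0 0 0 4.5;0 0 0 0 0 0 4.5;0 0 0 0 0 0 2;0 0 0 0 0 0 2;0 0 0 0 0 0 2;0 0 0 0 0 0 2;0 0 0 0 0 0 2;0 0 0 0 0 0 2' 30;python3 -m pendant '0 0 0 0 0 0 2;0 0 -1 0 0 0 2;0 0 -2 0 0 0 2;0 0 -2 0 0 0 2;0 0 0 0 0 0 2;0 0 0 0 0 0 2'; python3 -c "
from h import *
go(.668,.0905,-.002,1.63)"
```

```text
clock: 26.37
tool_pos: [0.661, 0.2501, -0.0038]
orientation: [0.001, 0.686, 0.728, 0.001]
force: [-0.4, -0.3, 5.8]
finger_gap: 0.301
finger_force: 29.9
clock: 26.87
tool_pos: [0.6607, 0.2503, 0.0462]
orientation: [0.001, 0.686, 0.728, 0.001]
force: [-0.2, -0.5, -0.0]
finger_gap: 0.297
finger_force: 29.5
clock 26.87 pos [0.6607 0.2503 0.0462] yaw 1.63 q [0.27 0.72 0.25 1.1  0.   1.78] gap 0.297
  shift cm (no turn yet) [-16.    -0.22   4.82] turn z -0.0 | shift cm in final axes [-16.    -0.22]
```

```bash
python3 -m pendant '-1.5 0 0 0 0 0 2;-2.5 0 0 0 0 0 2;-2.5 0 0 0 0 0 2;-2.5 0 0 0 0 0 2;-2.5 -0.1 0 0 0 0 2;-2.5 -0.1 0 0 0 0 2;-1.5 0 0 0 0 0 2;-0.5 0 0 0 0 0 2;0 0 0 0 0 0 2;0 0 0 0 0 0 2'
python3 - <<'E'
from h import *
go(.668,.0905,-.001,1.63)
s=snapshot("scene"); p=cloud(s,np.ones((420,560),bool))
b=p[(np.hypot(p[:,0]-.668,p[:,1]-.1)<.022)&(p[:,2]>.055)&(p[:,2]<.075)]; print(len(b),np.round((b.min(0)+b.max(0))/2,4),np.round(np.ptp(b,0),3))
cv2.imwrite('pics/w2.png',cv2.resize(s['image'][130:220,230:350],(800,600)))
E
```

```text
clock: 27.7
tool_pos: [0.6666, 0.0905, 0.044]
orientation: [-0.001, 0.686, 0.728, -0.0]
force: [-0.2, 0.6, -0.1]
finger_gap: 0.295
finger_force: 29.5
clock 27.7 pos [0.6666 0.0905 0.044 ] yaw 1.63 q [0.04 0.65 0.12 1.04 0.   1.55] gap 0.295
  shift cm (no turn yet) [-0.01  0.14  4.5 ] turn z -0.0 | shift cm in final axes [-0.01  0.14]
96 [0.666  0.0976 0.0649] [0.026 0.021 0.019]
```

View pics/w2.png

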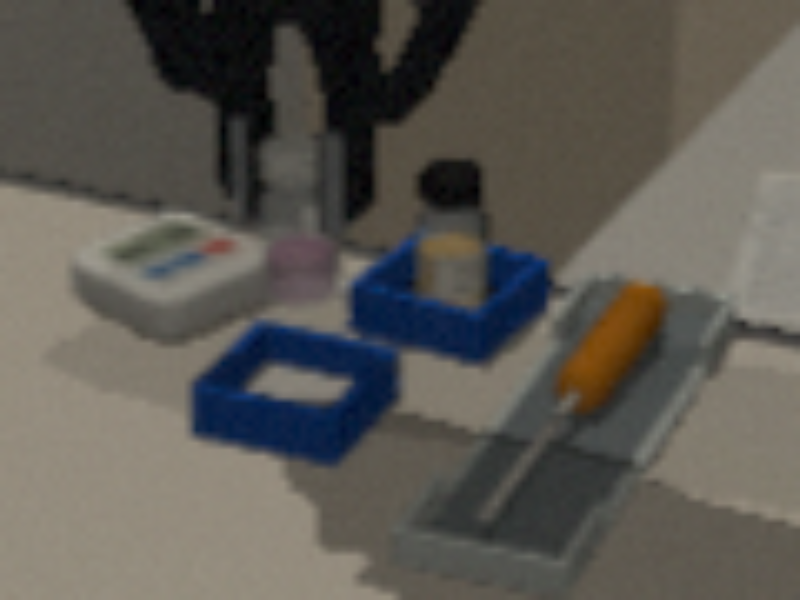

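```bash
python3 -m pendant '0 0.1 1.5 0 0 0 2;0 0 1.5 0 0 0 2;0 0 1 0 0 0 2;0 0 0.4 0 0 0 2;0 0 0.1 0 0 0 2;0 0 0 0 0 0 2'
python3 - <<'E'
from h import *
s=snapshot("scene")
for v in range(156,188,2):
    m=np.zeros((420,560),bool); m[v,273:278]=1; q=cloud(s,m); print(v,np.round(np.median(q,0),4))
E
```

```text
clock: 28.25
tool_pos: [0.6662, 0.0914, 0.0005]
orientation: [-0.001, 0.685, 0.728, -0.001]
force: [-5.5, 0.2, 8.3]
finger_gap: 0.296
finger_force: 30.9
156 [ 1.1765 -0.8902 -0.4059]
158 [ 1.1779 -0.8903 -0.4179]
160 [ 1.1831 -0.9023 -0.4341]
162 [ 1.1891 -0.9306 -0.4589]
164 [ 1.1908 -0.9281 -0.4689]
166 [ 0.7326 -0.0381 -0.0011]
168 [0.6686 0.0867 0.0607]
170 [0.6629 0.0977 0.0616]
172 [0.6607 0.1016 0.0587]
174 [0.6618 0.1016 0.0533]
176 [0.6602 0.1027 0.0483]
178 [0.6606 0.1021 0.0431]
180 [0.6595 0.1044 0.0398]
182 [0.6605 0.1028 0.0336]
184 [0.6611 0.1031 0.0293]
186 [0.6609 0.1022 0.0232]
```

It is seated, with the cap top at about 61-62 mm. Release, retreat and check everything.

```bash
python3 -m pendant '0 0 -0.1 0 0 0 4.2;0 0 0 0 0 0 4.2;0 0 0 0 0 0 4.2;0 0 0 0 0 0 4.2;0 0 -1 0 0 0 4.2;0 0 -3 0 0 0 4.2;0 0 -4 0 0 0 4.5;0 0 -2 0 0 0 4.5;0 0 0 0 0 0 4.5'; python3 -m pendant '2.5 -1 -1 0 0 0 4.5;3 -1 -1 0 0 0 4.5;3 -1 -1 0 0 0 4.5;3 -1 -1 0 0 0 4.5;3 -1 0 0 0 0 4.5;3 -1 0 0 0 0 4.5;3 -1 0 0 0 0 4.5;2 0 0 0 0 0 4.5;0 0 0 0 0 0 4.5'
python3 - <<'E'
from h import *
ims=[]
for c,(r,q) in {"top":(140,300),"scene":(140,250)}.items():
    s=snapshot(c); ims.append(cv2.resize(s["image"][r:r+180,q:q+150],(400,480),interpolation=cv2.INTER_CUBIC)); p=cloud(s,np.ones((420,560),bool))
    for x,y in ((.651,0),(.668,.0905)):
        b=p[(np.hypot(p[:,0]-x,p[:,1]-y)<.03)&(p[:,2]>.052)&(p[:,2]<.07)]
        if len(b): print(c,len(b),np.round((b.min(0)+b.max(0))/2,4),np.round(np.ptp(b,0),3))
    for t in ("marker","screwdriver"):
        for o in outline_of(c,t)[:1]: print(c,t,o["confidence"],axis(cloud(s,o["pixels"])))
cv2.imwrite("pics/end.png",np.hstack(ims)); print(get_obs()["dq"].round(3) if hasattr(get_obs()["dq"],"round") else get_obs()["dq"])
E
```

```text
clock: 29.05
tool_pos: [0.6725, 0.0902, 0.108]
orientation: [0.004, 0.686, 0.728, 0.004]
force: [1.6, 0.6, 0.8]
finger_gap: 0.529
finger_force: 0.0
clock: 29.8
tool_pos: [0.5833, 0.3147, 0.1405]
orientation: [-0.001, 0.684, 0.729, 0.0]
force: [-0.1, -0.0, 0.5]
finger_gap: 0.524
finger_force: 0.0
top 109 [ 0.6497 -0.0007  0.0597] [0.023 0.022 0.013]
top 109 [0.6654 0.0917 0.0594] [0.023 0.024 0.014]
top marker 0.65 (array([0.4189, 0.037 ]), np.float64(0.0907), np.float64(1.457), np.float64(0.02))
top screwdriver 0.93 (array([0.5744, 0.0422]), np.float64(0.1237), np.float64(1.619), np.float64(0.024))
scene 59 [0.6519 0.0031 0.0575] [0.023 0.022 0.011]
scene 36 [0.6628 0.0957 0.0574] [0.017 0.021 0.009]
scene marker 0.59 (array([0.4205, 0.0623]), np.float64(0.1309), np.float64(1.44), np.float64(0.019))
scene screwdriver 0.64 (array([0.5762, 0.031 ]), np.float64(0.0872), np.float64(1.597), np.float64(0.023))
[-0.001 -0.     0.002 -0.001  0.003  0.   ]
```

View pics/end.png

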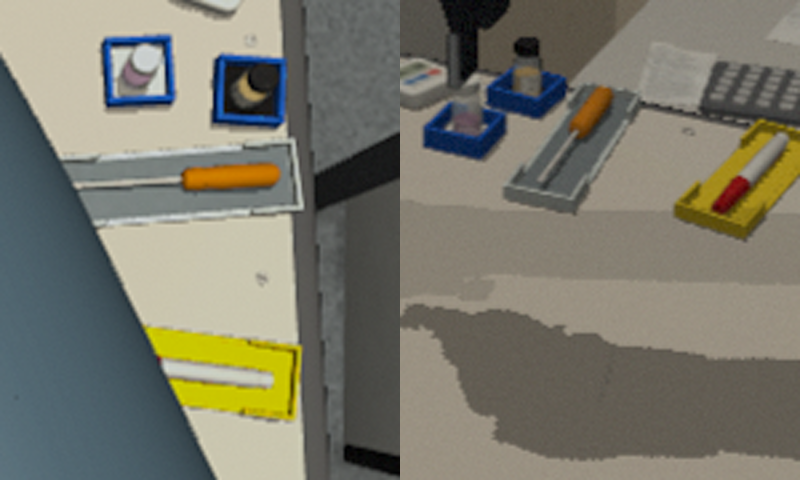

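Both vials stand upright in their trays, and the screwdriver and marker lie inside theirs. The arm is clear and at rest.

```bash
python3 -c "
from plant import *
print(close_job())"
```

```text
the job is handed in; nothing more can be done
None
```

I handed the job in: my last pictures show the screwdriver, marker and both vials released in their trays, and the arm never worked close to the bulb or the tape roll, though I didn't re-measure either; `close_job()` returned no verdict.

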